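# Shut the lid dryer and start it at its membrane key

### The job

Get the bench dryer going: slide its top cover fully shut, then press the large start key on the tilted control pod with a firm, steady push of about 12 newtons (never 20) for at least half a second, and let go. The cover may or may not be held by its catch, which cannot be seen: if the cover stops short, do not force it but turn the round knob clockwise to free it. Do not press any key before the cover is shut, keep off the small keys, and leave the spare lid, the pot and the brush where they are.

Things in the scene. Friction and masses are not known exactly. Their poses are not given: they have to be found in the camera images.
- dryer: The teal bench dryer, 300 mm (x) by 440 mm (y); its flat deck is 140 mm above its origin, the centre of its underside. Axes: x away from its front (towards its back), y to the left seen from the front, z up. The points below, all but cover_handle fixed on the dryer, have the same axes.
- cover (a joint): Opening of the aluminium cover that slides on the deck, in m: 0 = fully shut, 0.14 = fully open; it shuts along the dryer's +y. It slides with about 2 N and stays where it is left. If the catch is engaged, it stops dead at about 0.08; the catch must not be loaded beyond 40 N.
- cover_handle (a point): Centre of the black upright rib on the cover; moves with it. The rib is 70 mm along x, 12 mm along y, 34 mm high, and rises from the cover's top, 17 mm below this point. It can be pushed on its -y side or pinched from above. The cover is 140 mm (x) by 150 mm (y), its top 11 mm above the deck; the rib stands midway along its y, 25 mm off its middle towards -x.
- knob_grip (a point): On the vertical axis of the catch knob, 20 mm above the deck. A plain black round knob, diameter 40 mm, its top 14 mm above this point, unmarked: how far it is turned cannot be seen. It turns 1.5 rad between stops, with friction of 0.12 N m, and starts anywhere between them. The cover is free once it is 1.0 rad or more clockwise (from above) of its anticlockwise stop.
- key_spot (a point): Middle of the start key's face with the control pod set lowest. Pod and key are tilted 15 degrees towards the dryer's front: their normal is (-0.259, 0, 0.966) in these axes. The pod may be set out along it by 0 to 8 mm: the key's face lies 0 to 8 mm beyond this point, to be felt. The start key is the one large white key, 36 mm up the slope by 48 mm (y), 4 mm proud of the pod.
- small_spot (a point): Middle of the middle one of three small white keys on the same pod, with the pod set lowest; 18 mm square, 2 mm proud of the pod, in a row along y, 27 mm apart. The pod's face is 85 mm up the slope by 170 mm (y).
- start_key (a joint): How far the start key is pressed along its normal, in m: 0 at rest, at most 0.0025. It hardly gives: 12 N per mm. It registers at 0.65 mm (8 N) and is damaged beyond 1.8 mm (22 N).
- small_keys (a joint): How far the small keys are pressed, in m: 0 at rest; 12 N per mm; the three share one membrane.
- spare_lid: Bystander: white unglazed pot lid, 72 mm wide, 31 mm high, with a knob, on the dryer's deck at its rear right (-y). Origin at the centre of its underside.
- pot: Bystander: white round-bellied pot, 100 mm wide, 82 mm high, on the table to the right (-y) of the dryer. Origin at the centre of its underside.
- brush: Bystander: brush 200 mm long lying along its x axis on the table to the left (+y) of the dryer. Origin at its underside.

How it is judged (in metres and radians):
On the way, in this order (a step that is already met when the one before it is completed fails the run):
1. the cover is fully shut (value of joint cover below 0.004 m), for 0.2 s.
2. with the cover shut, the start key is held down with 8 N or more for 0.3 s (value of joint start_key above 0.00065 m and value of joint cover below 0.006 m), for 0.3 s.
At the end, for the whole second after the job is handed in: The cover is shut to within 6 mm and the start key, after its press, is released; the small keys are not pressed (value of joint cover below 0.006 m and value of joint each of start_key, small_keys below 0.0003 m); the robot touches nothing.
It fails at once if the start key is pressed with more than about 22 N (value of joint start_key above 0.0018 m).
It fails at once if the start key is pressed while the cover is open (value of joint start_key above 0.00065 m and value of joint cover above 0.006 m).
It fails at once if a small key is pressed (more than 6 N) (value of joint small_keys above 0.0005 m).
It fails at once if the cover is forced against its catch with more than 40 N (contact force between cover and catch above 40 N).
It fails at once if the spare lid, pot or brush is shifted by more than 20 mm, or the lid or pot is tipped (distance of any of spare_lid, pot, brush from where it was at the start of the episode above 0.02 m or angle between any of spare_lid, pot's own z axis and vertical above 0.3 rad).
It also fails if it takes over 72 s, if anything falls off the work surface, if the arm or the gripper's body presses on something with over 40 N, if the wrist force passes 120 N, or if a joint passes its speed limit or range.

### The arm

A 6-joint arm with a two-finger parallel gripper is mounted at the origin on the work surface. World frame = base frame: x ahead of the robot, y to its left, z up, the work surface at z = 0. Lengths are in mm, angles in degrees, forces in N, time in s.
With the tool pointing down it reaches from about 350 to 850 mm from the base axis. Payload 8.1 kg.
Tool frame: the origin (TCP) lies midway between the tips of the shut fingers; the grasp point (between the pads) lies 19 mm behind it; z points along the fingers, x is the direction in which the jaws open and shut, and the axes are right-handed (so a half turn about z gives the same grasp; the last joint's range is limited). The gripper opens to 85 mm and grips with 20 to 120 N. Pads are 22 mm wide; open, the fingers measure 114 mm over their backs; the gripper's body (76 mm by 85 mm) begins 54 mm behind the grasp point. The pads swing forward as they close: fully open they stand 13 mm farther back than shut.
Start: joints at [61.398, 7.471, 85.268, -0, 87.261, -4.893], TCP at [241.235, 549.373, 231.292] pointing down, gripper open.
Joint ranges: [-169.43, 169.43], [-51.17, 129.36], [1.28, 143.12], [-76.62, 256.62], [0, 156.53], [-152.29, 152.29]. Speed limits (degrees/s): [136.94, 136.94, 159.86, 180, 180, 180].

### API

Orientations are given as a 3x3 rotation matrix whose columns are the frame's x, y, z axes.
In Python, from workcell import status, optics, job, spotter gives the robot as it stands.
- The arm moves only by the tool apply_moves, never from a script. Its argument "increments" is a list of rows, each a list of 2 entries, a list of its own where there are three numbers: the shift along the tool's x, y, z in cm, then the turn about the tool's z in degrees. A call has exactly 8 rows; each row shifts and turns the commanded pose from where the row before left it, along the tool's axes as they then stand; what a row does not reach is not made up. A row lasts 1/10 s, in which the tool goes at most 50 mm and 8.59 degrees, less where a joint would pass 70% of its speed; a pose out of reach is approached as far as the arm can. A call is refused whole if a number of a shift passes 5 or a number of a turn 8.59, either way. A call with a gripper value outside its range is refused whole. "jaw" is the finger opening in cm, from 0 to 8.54, set as the call begins (left out, the last holds). The fingers move at their own pace and stop on an object; "squeeze" is the grip in N (left out, the last holds). Time passes only in rows, so rows that do not move let the fingers close, or fill a call up. It gives the time, the measured TCP pose, the force and the opening at its end, in the units of the state.
- status.get_obs(): the state, without advancing time (a new reading comes with each control period).
- optics.capture(name): name is "side" or "top" or "wrist"; returns (picture, depth): 400x640x3 uint8, blue, green, red; 400x640 float32, mm along the optical axis (not along the pixel's ray), 0 where there is no reading.
- optics.get_calibration(name): a dict with "fovy" (degrees; the focal length in pixels is half the picture's height over the tangent of half this angle, whatever the lens; pixels are square), "cx", "cy" (the principal point, pixels), "rvec" (rotation vector, rad) and "tvec" (3), from world to camera coordinates, as OpenCV has them. Camera axes: x right, y down, z forward; pixel columns grow to the right and rows downward; lengths in mm; the calibration is good to about 2 mm. A picture is of the moment at which its call begins: read the wrist's pose just before it. get_calibration takes no time and is no camera call; for the wrist camera it gives the pose at the moment of the call.
- job.job_done(): hands the job in, once; it reports no verdict.
Trained networks look in the newest picture that a camera, given by its name, has taken for a name from the list of things; names that differ only in an ending like _2 or _b are one class to them, and where a whole thing is asked for, a point or a joint stands for the part that bears it (a point fixed in the world has none). Each returns a list of dicts, best first, with "p" (0 to 1); they miss things now and then, are a little off and sometimes report something else, mostly with a low value. They report only what shows in the picture. A call takes as long as a camera call.
- spotter.recognise(camera, thing): "pixel" ([row, column] in pixels, amid what is visible of it).
- spotter.pinpoint(camera, thing): "pixel" ([row, column] in pixels: a listed point, or the origin of a listed thing).
The state is a dict: "time_s": time; "joint_positions": joint angles; "dq": joint speeds; "joint_efforts": joint torques, N m; "position": TCP position; "ee_rot": TCP orientation; "contact_force": force on the tool from outside, world axes, zero at the start; "moment": the same for the moment, N m; "width": finger opening in mm.
Only numpy, scipy, OpenCV 4.12 (cv2) and the standard library are available. Lean on these libraries where they do the work, as an engineer would, in place of code of your own. Each camera call takes 0.05 s, during which the arm holds its last target.

## Working session

There is one attempt and no reset: what is moved stays moved. The work goes in short steps, Python scripts to look and compute and a tool call to move; the robot and the scene stay as the last step left them, time stands still between calls to the robot, and variables do not carry over. Pictures are saved under pics/ and viewed, and the job is handed in when it is done.

Besides the shell and the picture viewer there is one more tool, called after ">>>" by a JSON object that holds its "name" and its "arguments". apply_moves: Moves the arm, as the interface text tells. Its arguments: {"type":"object","properties":{"increments":{"type":"array","items":{"type":"array"}},"jaw":{"type":"number"},"squeeze":{"type":"number"}},"required":["increments"]}

```bash
ls; mkdir -p pics
cat > h.py <<'E'
import numpy as np, cv2
from workcell import status, optics, job, spotter
def cal(n):
    c=optics.get_calibration(n); f=200/np.tan(np.radians(c['fovy'])/2)
    R,_=cv2.Rodrigues(np.array(c['rvec'],float)); return f,c['cx'],c['cy'],R,np.array(c['tvec'],float).ravel()
def ray(n,px,c=None):
    f,cx,cy,R,t=c or cal(n); d=np.array([(px[1]-cx)/f,(px[0]-cy)/f,1.]); return -R.T@t, R.T@d
def atdepth(n,px,z,c=None):
    o,d=ray(n,px,c); return o+d*z
def atz(n,px,z,c=None):
    o,d=ray(n,px,c); return o+d*(z-o[2])/d[2]
def proj(n,P,c=None):
    f,cx,cy,R,t=c or cal(n); q=R@np.array(P)+t; return [cy+f*q[1]/q[2],cx+f*q[0]/q[2]]
E
python3 - <<'E'
from h import *
np.set_printoptions(precision=1,suppress=True)
print(status.get_obs())
for n in ['side','top','wrist']:
    c=cal(n);print(n,c)
    im,d=optics.capture(n); cv2.imwrite(f'pics/{n}0.png',im); np.save(f'{n}0.npy',d)
    for t in ['dryer','cover_handle','knob_grip','key_spot','small_spot','spare_lid','pot','brush']:
        for r in spotter.pinpoint(n,t)[:2]:
            p=r['pixel'];z=d[int(round(p[0])),int(round(p[1]))]
            print(n,t,round(r['p'],2),np.array(p),z,atdepth(n,p,z,c))
E
```

```text
pics
{'time_s': 0.0, 'joint_positions': array([61.4,  7.5, 85.3, -0. , 87.3, -4.9]), 'dq': array([-0. , -0.1,  0.1,  0. ,  0.1, -0. ]), 'joint_efforts': array([  0. , -56.9, -50.1,  -0. ,   0. ,  -0. ]), 'position': array([241. , 548.9, 230.2]), 'ee_rot': array([[ 0.4,  0.9, -0. ],
       [ 0.9, -0.4, -0. ],
       [-0. , -0. , -1. ]]), 'contact_force': array([-0. , -0.8,  1.1]), 'moment': array([ 0., -0., -0.]), 'width': 85.27011352626444}
side (np.float64(487.2242968198772), 320.1982141757764, 196.48251945813465, array([[ 1. , -0.1, -0. ],
       [-0.1, -0.8, -0.7],
       [ 0.1,  0.6, -0.8]]), array([-602. ,  162.7, 1395.9]))
side cover_handle 0.87 [175.1 331.8] 1355.6343 [648.6  64.7 168.4]
side knob_grip 0.66 [158.8 283.5] 1404.6493 [519.9 150.1 164.6]
side key_spot 0.97 [184.4 286.9] 1308.1986 [521.8  28.4 188.1]
side small_spot 0.71 [210.4 285.7] 1258.7554 [511.9 -55.2 181.2]
side spare_lid 0.69 [215.2 353.6] 1268.1914 [686.  -80.  163.9]
side pot 0.66 [305.6 302.6] 1210.0022 [ 530.3 -269.2   64.9]
top (np.float64(389.0068667068707), 323.3717416875183, 199.96438050281435, arra
[... 158 characters left out ...]
 85.9 142.6]
top cover_handle 0.96 [178.8 298.5] 999.8722 [636.7  71.5 188.1]
top knob_grip 0.58 [229.5 260.1] 994.1362 [506.1 167.7 176.8]
top key_spot 0.67 [225.2 315.3] 987.1685 [518.1  26.8 187.4]
top small_spot 0.85 [227.  349.9] 992.1553 [514.8 -61.5 183.4]
top spare_lid 0.58 [163.9 351.6] 1022.90234 [681.1 -66.4 172.4]
top pot 0.83 [224.  398.5] 1095.2681 [ 529.8 -206.9   83.6]
top brush 0.82 [212.6 184.8] 1153.7346 [560.  414.9  18.5]
top brush 0.7 [224.7 400.6] 1100.5845 [ 528.2 -214.    78.2]
wrist (np.float64(300.2572523076897), 319.2487694361914, 198.06962023752885, array([[ 0.4,  0.9,  0. ],
       [ 0.9, -0.4,  0.3],
       [ 0.3, -0.1, -1. ]]), array([-600.3,  -40.2,  379.7]))
```

View pics/top0.png

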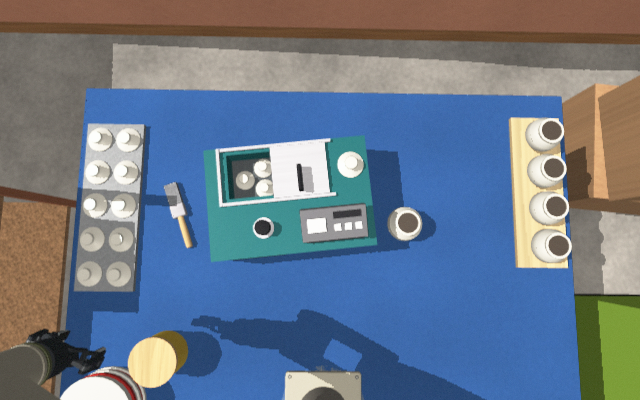

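View pics/side0.png

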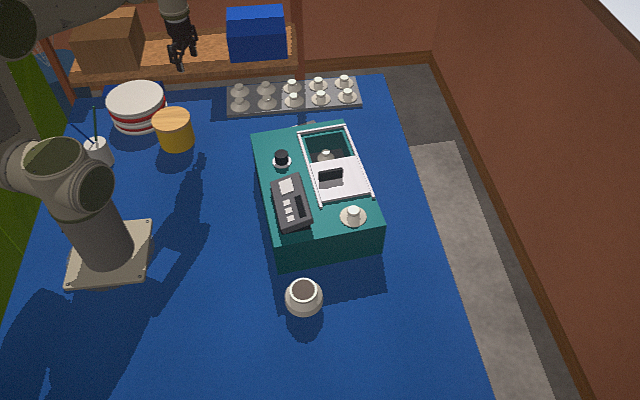

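View pics/wrist0.png

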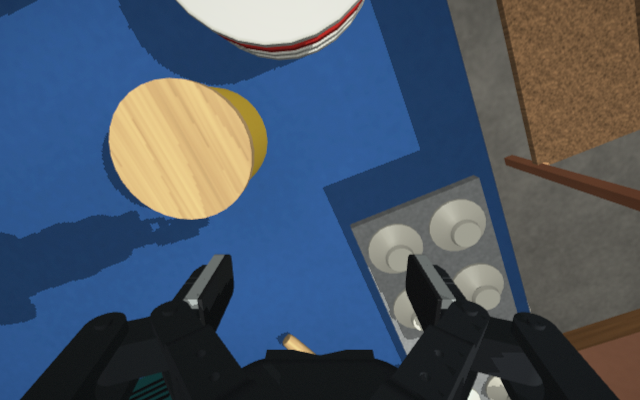

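Top view: dryer turned by a few degrees. The cover (272–330, 170) is nearly fully open, the rib is at (300,178), knob (263,228), start key (317,225), small keys (349,226) and lid (350,163). The networks agree with all of these. Next I'll fit the dryer's pose from depth.

Run:
```python
from h import *
np.set_printoptions(precision=1,suppress=True)
c=cal('top');d=np.load('top0.npy');im=cv2.imread('pics/top0.png')
f,cx,cy,R,t=c
v,u=np.mgrid[0:400,0:640]
P=(np.stack([(u-cx)/f*d,(v-cy)/f*d,d],-1)-t)@R   # world
hsv=cv2.cvtColor(im,cv2.COLOR_BGR2HSV)
teal=(hsv[...,0]>75)&(hsv[...,0]<98)&(hsv[...,1]>100)
m=teal&(abs(P[...,2]-140)<8)&(P[...,0]>350)&(d>0)
print(m.sum(),np.median(P[m],0))
r=cv2.minAreaRect(P[m][:,:2].astype(np.float32)); print(r); print(cv2.boxPoints(r))
# knob top, key, rib
def blob(name,m2):
    n,l,s,ce=cv2.connectedComponentsWithStats(m2.astype(np.uint8))
    for i in range(1,n):
        if s[i,4]>15:
            q=P[l==i]; print(name,s[i,4],ce[i],q.mean(0),q[:,:2].min(0),q[:,:2].max(0)); print('   ',cv2.minAreaRect(q[:,:2].astype(np.float32)))
roi=(P[...,0]>400)&(P[...,0]<760)&(P[...,1]>-150)&(P[...,1]<330)
dark=hsv[...,2]<60
blob('dark>165',roi&dark&(P[...,2]>160))
white=(hsv[...,1]<50)&(hsv[...,2]>170)&roi&(P[...,2]>146)
blob('white',white)
x0,y0=cv2.imread('pics/top0.png')[120:270,190:440].shape[:2]
cv2.imwrite('pics/topc.png',cv2.resize(im[125:270,195:435],None,fx=3.3,fy=3.3,interpolation=cv2.INTER_CUBIC))
```

```text
8895 [552.7 129.6 140.6]
((596.2828979492188, 98.4129638671875), (298.23504638671875, 439.9071350097656), 6.503225803375244)
[[ 423.2  300.1]
 [ 473.  -137. ]
 [ 769.4 -103.2]
 [ 719.5  333.8]]
dark>165 89 [299.8 178.1] [634.9  67.4 206.8] [465.   22.6] [676.4  76.1]
    ((569.32421875, 53.30609893798828), (216.98158264160156, 14.610922813415527), 12.543597221374512)
dark>165 31 [355.1 212.3] [551.7 -73.9 192.5] [544.9 -84.2] [557.6 -60.9]
    ((551.05712890625, -72.48392486572266), (12.492517471313477, 23.148557662963867), 2.0788233280181885)
dark>165 150 [262.6 226.8] [512.7 160.9 181. ] [465.   22.6] [528.2 181.2]
    ((498.8157958984375, 99.98323059082031), (165.39283752441406, 34.07989501953125), 78.04068756103516)
white 3467 [291.2 170. ] [666.2  93.2 155.5] [465.  -24.5] [757.3 297. ]
    ((597.36279296875, 129.81402587890625), (287.13641357421875, 309.3517150878906), 6.456391334533691)
white 432 [350.1 163.4] [684.8 -63.3 161.2] [465.  -96.9] [719.5  22.6]
    ((598.5833740234375, -15.469833374023438), (65.40804290771484, 269.9826965332031), 60.4683837890625)
white 289 [316.  225.2] [517.7  25.1 192.3] [465.   -0.6] [538.8  50.6]
    ((500.9300231933594, 23.143285751342773), (71.46760559082031, 49.38398742675781), 6.749947547912598)
white 60 [358.2 224.7] [520.9 -82.7 184.7] [512.4 -92.9] [530.2 -71.7]
    ((521.3887329101562, -82.26258850097656), (17.773324966430664, 20.881378173828125), 1.2449803352355957)
white 62 [337.2 226.9] [514.7 -28.9 184.3] [504.3 -39.1] [524.7 -18.3]
    ((514.9434814453125, -28.738563537597656), (19.71661949157715, 19.675434112548828), 12.080126762390137)
white 62 [347.6 225.7] [517.2 -54.2 200.4] [465.  -64.6] [527.3  22.6]
    ((498.7777099609375, -19.285747528076172), (20.4617977142334, 105.66163635253906), 27.90724754333496)
```

View pics/topc.png

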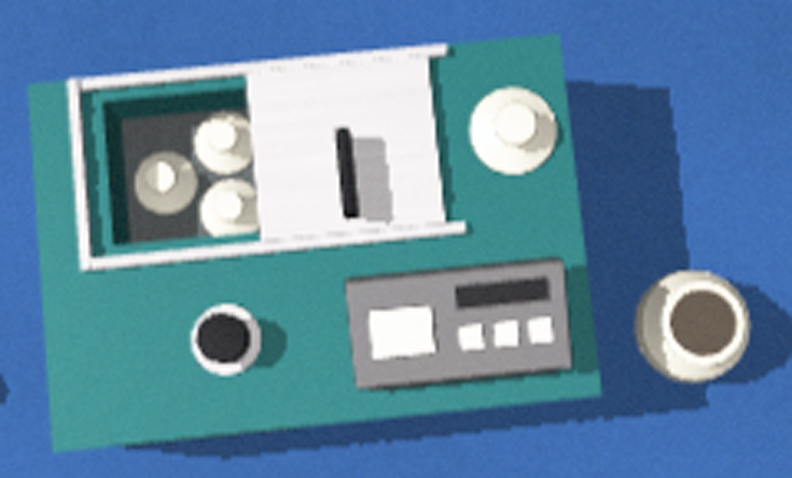

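```bash
cat >> h.py <<'E'
YAW=np.radians(6.5);C=np.array([596.3,98.4,0.6])
RD=np.array([[np.cos(YAW),-np.sin(YAW),0],[np.sin(YAW),np.cos(YAW),0],[0,0,1]])
def toD(p): return RD.T@(np.array(p)-C)
def toW(p): return RD@np.array(p)+C
E
python3 - <<'E'
from h import *
np.set_printoptions(precision=1,suppress=True)
c=cal('top');d=np.load('top0.npy');im=cv2.imread('pics/top0.png')
f,cx,cy,R,t=c
v,u=np.mgrid[0:400,0:640]
P=(np.stack([(u-cx)/f*d,(v-cy)/f*d,d],-1)-t)@R
hsv=cv2.cvtColor(im,cv2.COLOR_BGR2HSV)
Q=(P-C)@RD
def st(n,m):
    q=Q[m&(d>0)&(Q[...,2]<230)]; lo,hi=np.percentile(q,[2,98],axis=0); print(n,len(q),'med',np.median(q,0),'mid',(lo+hi)/2,'size',hi-lo,'W',toW((lo+hi)/2))
dark=hsv[...,2]<70
def box(c0,c1,r0,r1): 
    m=np.zeros(d.shape,bool); m[r0:r1,c0:c1]=1; return m
st('rib',box(285,312,155,198)&dark&(Q[...,2]>165))
st('knob',box(245,282,212,245)&dark&(Q[...,2]>165))
w=(hsv[...,1]<50)&(hsv[...,2]>170)
k=box(303,330,214,236)&w; st('key',k)
q=Q[k&(d>0)]; A=np.c_[q[:,0],q[:,1],np.ones(len(q))]; s=np.linalg.lstsq(A,q[:,2],rcond=None)[0]; print('plane',s,'slope',np.degrees(np.arctan(s[0])))
for a,b in ((332,343),(343,353),(353,364)): st('small',box(a,b,219,234)&w&(Q[...,2]>170))
st('cover',box(271,331,140,200)&w&(Q[...,2]>144)&(Q[...,2]<156))
st('rails',box(215,340,130,210)&w&(Q[...,2]>144)&(Q[...,2]<175))
st('lid',box(335,366,145,182)&w&(Q[...,2]>144))
pod=box(295,372,200,245)&(hsv[...,1]<60)&(hsv[...,2]<170)&(Q[...,2]>160); st('pod',pod)
q=Q[pod&(d>0)&(Q[...,2]<215)]; A=np.c_[q[:,0],q[:,1],np.ones(len(q))]; s=np.linalg.lstsq(A,q[:,2],rcond=None)[0]; print('plane',s)
for n in ['cover_handle','knob_grip','key_spot','small_spot']: 
    pass
for n,tz,px in [('top',20+140,[229.5,260.1]),('side',160,[158.8,283.5])]: print('knob net',toD(atz(n,px,tz)))
for n,px in [('top',[178.8,298.5]),('side',[175.1,331.8])]: print('rib net',toD(atz(n,px,168.6)))
for n,px in [('top',[225.2,315.3]),('side',[184.4,286.9])]: print('key net',toD(atz(n,px,186)))
E
```

```text
rib 97 med [ 41.9 -34.4 184.7] mid [ 42.7 -34.4 184.3] size [63.5  9.4  8. ] W [642.6  69.  184.9]
knob 166 med [-76.1  73.8 173.9] mid [-76.2  73.8 173.4] size [31.1 35.   7.8] W [512.2 163.1 174. ]
key 288 med [-86.1 -64.  188.4] mid [-86.2 -64.  187.5] size [34.9 47.9 15.7] W [517.9  25.1 188.1]
plane [  0.3  -0.  212.2] slope 16.162670092157725
small 62 med [ -95.8 -117.   183.6] mid [ -95.4 -117.1  183.5] size [19.1 19.  10.7] W [514.7 -28.8 184.1]
small 61 med [ -95.3 -144.3  184.2] mid [ -95.5 -144.1  183.9] size [19.1 18.6  9.7] W [517.8 -55.5 184.5]
small 60 med [ -95.8 -171.3  184.5] mid [ -95.2 -171.6  183.6] size [18.4 18.  10. ] W [521.1 -82.9 184.2]
cover 2993 med [ 70.5 -33.9 150.7] mid [ 69.9 -34.6 150.2] size [148.9 143.    8.5] W [669.7  71.9 150.8]
rails 3534 med [ 70.6 -20.1 150.4] mid [ 70.1  37.1 149.9] size [151.9 289.1   9.1] W [661.7 143.2 150.5]
lid 478 med [  70.1 -170.1  150.1] mid [  72.7 -172.2  159. ] size [61.1 61.4 29.4] W [688.  -64.5 159.6]
pod 1694 med [ -77.2 -115.7  187.2] mid [ -83.7 -109.8  184.8] size [ 80.  163.   24.3] W [525.6 -20.1 185.4]
plane [  0.3  -0.  208.2]
knob net [-80.9  81.4 159.4]
knob net [-69.5  64.6 159.4]
rib net [ 40.6 -30.7 168. ]
rib net [ 48.1 -39.6 168. ]
key net [-85.7 -62.3 185.4]
key net [-81.7 -59.3 185.4]
```

>>> {"name": "apply_moves", "arguments": {"increments": [[[0,0,0],-7.5],[[0,0,0],-7.5],[[0,0,0],-7.5],[[0,0,0],-7.7],[[0,0,0],0],[[0,0,0],0],[[0,0,0],0],[[0,0,0],0]], "jaw": 0, "squeeze": 20}}

```text
time_s: 2.15
position: [241.2, 549.4, 231.3]
ee_rot: [[-0.111, 0.994, 0.0], [0.994, 0.111, -0.0], [-0.0, 0.0, -1.0]]
contact_force: [0.1, -0.4, -0.6]
width: -0.0
```

```bash
cat > s.py <<'E'
from h import *
np.set_printoptions(precision=2,suppress=True)
o=status.get_obs();R=o['ee_rot']
print('t',o['time_s'],'W',o['position'],'D',toD(o['position']),'a',np.degrees(np.arctan2(R[1,0],R[0,0])),'tilt',R[:,2],'F_D',RD.T@o['contact_force'],'M',o['moment'],'w',o['width'],o['joint_positions'])
E
python3 s.py
```

```text
t 2.15 W [241.24 549.37 231.26] D [-301.72  488.27  230.66] a 96.38384563108501 tilt [ 0. -0. -1.] F_D [ 0.06 -0.37 -0.59] M [-0.01  0.01  0.06] w -0.00834105950121736 [ 61.4    7.47  85.27  -0.    87.26 -34.99]
```

>>> {"name": "apply_moves", "arguments": {"increments": [[[-3.49,2.17,0],0],[[-3.49,2.17,0],0],[[-3.49,2.17,0],0],[[-3.49,2.17,0],0],[[-3.49,2.17,0],0],[[-3.49,2.17,0],0],[[-3.49,2.17,0],0],[[-3.49,2.17,0],0]]}}

```text
time_s: 2.95
position: [446.2, 290.2, 231.6]
ee_rot: [[-0.112, 0.994, 0.001], [0.994, 0.112, 0.0], [0.0, 0.001, -1.0]]
contact_force: [-0.1, 0.4, 0.5]
width: 0.3
```

>>> {"name": "apply_moves", "arguments": {"increments": [[[-3.49,2.17,0],0],[[-3.49,2.17,0],0],[[-3.49,2.17,0],0],[[-3.49,2.17,0],0],[[-3.49,2.17,0],0],[[-3.49,2.17,0],0],[[-3.49,2.17,0],0],[[-3.49,2.17,0],0]]}}

```text
time_s: 3.75
position: [650.2, 32.3, 231.3]
ee_rot: [[-0.112, 0.994, 0.0], [0.994, 0.112, 0.0], [0.0, 0.0, -1.0]]
contact_force: [0.1, -0.1, 0.7]
width: 0.3
```

```bash
python3 s.py
python3 - <<'E'
from h import *
im,d=optics.capture('wrist'); cv2.imwrite('pics/w1.png',im)
im,d=optics.capture('side'); cv2.imwrite('pics/s1.png',im[90:270,200:440].repeat(3,0).repeat(3,1))
E
```

```text
t 3.75 W [650.22  32.31 231.33] D [ 46.1  -71.77 230.73] a 96.4074271600264 tilt [ 0.  0. -1.] F_D [ 0.05 -0.08  0.7 ] M [0.06 0.05 0.02] w 0.2788965403604822 [ -1.67  15.33  76.36   0.01  88.3  -98.08]
```

View pics/w1.png

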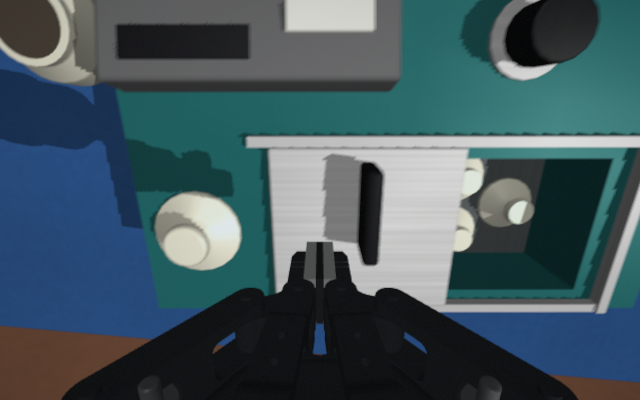

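View pics/s1.png

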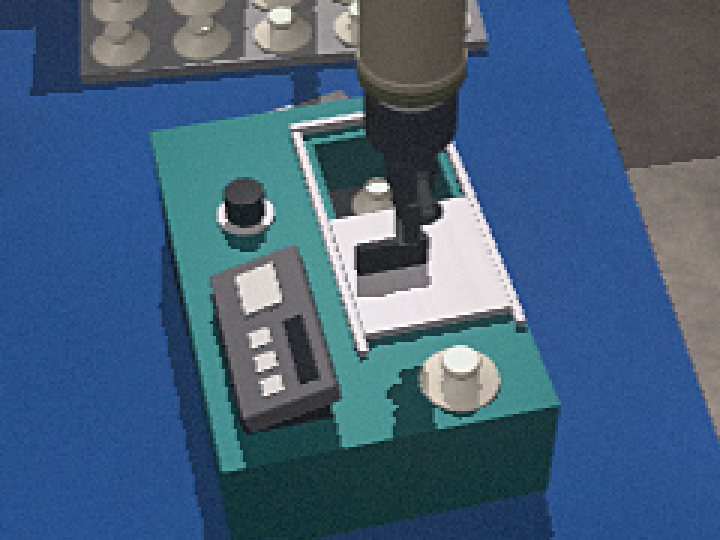

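The wrist view shows the shut fingers (320,270) on the −y side of the rib (370,210), with a clear gap. Descending to z≈164.

>>> {"name": "apply_moves", "arguments": {"increments": [[[0,0,1],0],[[0,0,1],0],[[0,0,1],0],[[0,0,1],0],[[0,0,1],0],[[0,0,1],0],[[0,0,0.7],0],[[0,0,0],0]]}}

```text
time_s: 4.65
position: [648.5, 33.9, 162.6]
ee_rot: [[-0.113, 0.994, -0.002], [0.994, 0.113, 0.0], [0.0, -0.002, -1.0]]
contact_force: [-0.6, -0.5, -0.0]
width: 0.3
```

>>> {"name": "apply_moves", "arguments": {"increments": [[[0.3,0,0],0],[[0.3,0,0],0],[[0.3,0,0],0],[[0.3,0,0],0],[[0.3,0,0],0],[[0.3,0,0],0],[[0.3,0,0],0],[[0,0,0],0]]}}

```text
time_s: 5.45
position: [647.0, 55.1, 164.5]
ee_rot: [[-0.113, 0.994, 0.0], [0.994, 0.113, 0.0], [0.0, 0.0, -1.0]]
contact_force: [-0.5, 0.1, -0.7]
width: 0.1
```

```bash
python3 s.py
python3 - <<'E'
from h import *
im,d=optics.capture('wrist'); cv2.imwrite('pics/w2.png',im)
E
```

```text
t 5.45 W [647.02  55.12 164.46] D [ 45.49 -48.74 163.86] a 96.51132136098394 tilt [ 0.  0. -1.] F_D [-0.47  0.11 -0.66] M [0.05 0.03 0.01] w 0.12184695342741304 [  0.34  17.13  81.25   0.01  81.61 -96.17]
```

View pics/w2.png

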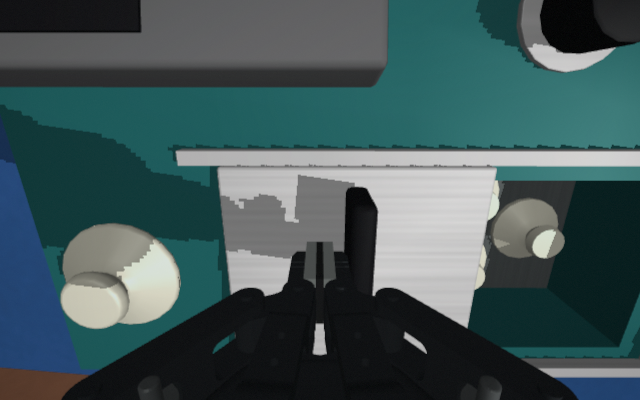

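>>> {"name": "apply_moves", "arguments": {"increments": [[[0.5,0,0],0],[[0.6,0,0],0],[[0.6,0,0],0],[[0.6,0,0],0],[[0.6,0,0],0],[[0.6,0,0],0],[[0.4,0,0],0],[[0,0,0],0]]}}

```text
time_s: 6.3
position: [642.4, 94.4, 164.2]
ee_rot: [[-0.114, 0.993, -0.0], [0.993, 0.114, 0.001], [0.001, -0.0, -1.0]]
contact_force: [-0.7, 0.5, 0.3]
width: -0.1
```

```bash
python3 s.py
python3 - <<'E'
from h import *
im,d=optics.capture('wrist'); cv2.imwrite('pics/w3.png',im)
E
```

```text
t 6.3 W [642.36  94.41 164.22] D [ 45.31  -9.18 163.62] a 96.54089228480078 tilt [-0.  0. -1.] F_D [-0.62  0.6   0.33] M [-0. -0. -0.] w -0.06241934255777537 [  3.82  17.15  81.25   0.03  81.61 -92.72]
```

View pics/w3.png

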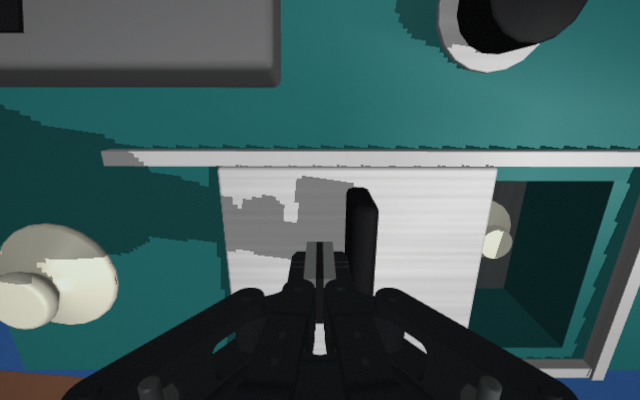

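The cover moves with the fingers at low force. Creeping on now, since the possible catch stop is near.

>>> {"name": "apply_moves", "arguments": {"increments": [[[0.15,0,0],0],[[0.15,0,0],0],[[0.15,0,0],0],[[0.15,0,0],0],[[0.15,0,0],0],[[0.1,0,0],0],[[0.1,0,0],0],[[0.1,0,0],0]]}}

```text
time_s: 7.15
position: [641.3, 103.9, 164.2]
ee_rot: [[-0.113, 0.994, -0.0], [0.994, 0.113, -0.0], [-0.0, -0.0, -1.0]]
contact_force: [-0.1, -1.4, 0.0]
width: 0.2
```

>>> {"name": "apply_moves", "arguments": {"increments": [[[0.05,0,0],0],[[0.05,0,0],0],[[0.05,0,0],0],[[0.05,0,0],0],[[0.05,0,0],0],[[0.05,0,0],0],[[0.05,0,0],0],[[0.05,0,0],0]]}}

```text
time_s: 7.95
position: [640.9, 107.8, 164.2]
ee_rot: [[-0.113, 0.994, -0.0], [0.994, 0.113, -0.0], [-0.0, -0.0, -1.0]]
contact_force: [0.5, -1.9, 0.1]
width: 0.2
```

```bash
python3 s.py
```

```text
t 7.95 W [640.86 107.84 164.25] D [ 45.34   4.34 163.65] a 96.48985494208424 tilt [-0. -0. -1.] F_D [ 0.27 -1.93  0.05] M [-0.27  0.03  0.06] w 0.17157270005942438 [  5.03  17.24  81.14  -0.    81.63 -91.46]
```

>>> {"name": "apply_moves", "arguments": {"increments": [[[0.05,0,0],0],[[0.05,0,0],0],[[0.05,0,0],0],[[0.05,0,0],0],[[0.05,0,0],0],[[0.05,0,0],0],[[0,0,0],0],[[0,0,0],0]]}}

```text
time_s: 8.75
position: [640.6, 110.9, 164.3]
ee_rot: [[-0.113, 0.994, 0.0], [0.994, 0.113, 0.0], [0.0, 0.0, -1.0]]
contact_force: [-1.1, -0.7, -0.4]
width: 0.1
```

>>> {"name": "apply_moves", "arguments": {"increments": [[[0.05,0,0],0],[[0.05,0,0],0],[[0.05,0,0],0],[[0.05,0,0],0],[[0.05,0,0],0],[[0.05,0,0],0],[[0,0,0],0],[[0,0,0],0]]}}

```text
time_s: 9.55
position: [640.2, 113.9, 164.3]
ee_rot: [[-0.113, 0.994, 0.0], [0.994, 0.113, 0.0], [0.0, 0.0, -1.0]]
contact_force: [-0.7, -0.7, -0.1]
width: -0.1
```

>>> {"name": "apply_moves", "arguments": {"increments": [[[0.05,0,0],0],[[0.05,0,0],0],[[0.05,0,0],0],[[0.05,0,0],0],[[0.05,0,0],0],[[0.05,0,0],0],[[0,0,0],0],[[0,0,0],0]]}}

```text
time_s: 10.35
position: [639.9, 116.9, 164.3]
ee_rot: [[-0.113, 0.994, -0.0], [0.994, 0.113, 0.0], [0.0, -0.0, -1.0]]
contact_force: [0.2, 0.3, -0.8]
width: -0.3
```

>>> {"name": "apply_moves", "arguments": {"increments": [[[0.05,0,0],0],[[0.05,0,0],0],[[0.05,0,0],0],[[0.05,0,0],0],[[0.05,0,0],0],[[0.05,0,0],0],[[0.05,0,0],0],[[0,0,0],0]]}}

```text
time_s: 11.15
position: [639.5, 120.4, 164.3]
ee_rot: [[-0.113, 0.994, -0.0], [0.994, 0.113, 0.0], [0.0, -0.0, -1.0]]
contact_force: [0.2, -1.3, -0.2]
width: -0.2
```

```bash
python3 s.py
python3 - <<'E'
from h import *
im,d=optics.capture('side'); cv2.imwrite('pics/s4.png',im[90:270,200:440].repeat(3,0).repeat(3,1))
im,d=optics.capture('top'); cv2.imwrite('pics/t4.png',im[125:270,195:435].repeat(3,0).repeat(3,1))
E
```

```text
t 11.15 W [639.47 120.37 164.27] D [ 45.38  16.94 163.67] a 96.49495020545766 tilt [-0.  0. -1.] F_D [ 0.05 -1.29 -0.18] M [-0.17  0.01 -0.08] w -0.17340609677476804 [  6.14  17.36  80.99   0.01  81.65 -90.35]
```

View pics/t4.png

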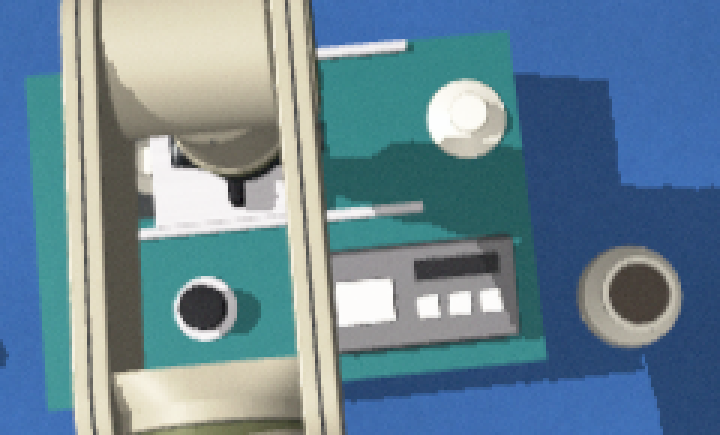

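View pics/s4.png

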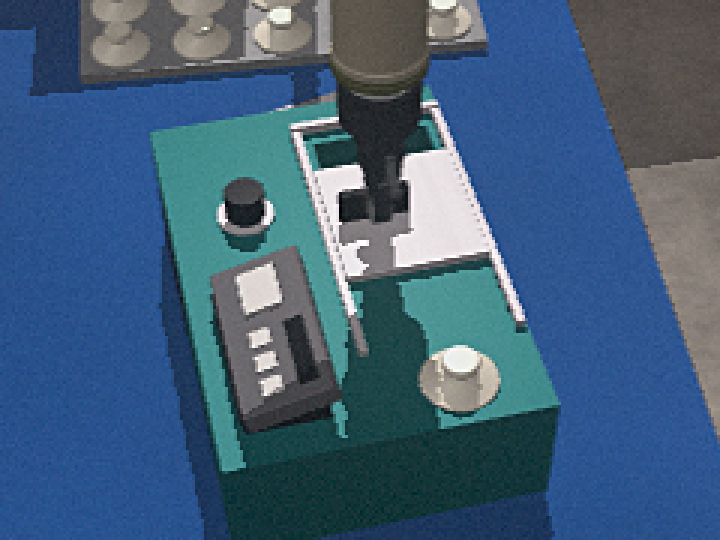

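The side view shows the cover well past half way, at an opening of about 70 mm. So far there has been no stop. I'll creep one more call, then go faster.

>>> {"name": "apply_moves", "arguments": {"increments": [[[0.06,0,0],0],[[0.06,0,0],0],[[0.06,0,0],0],[[0.06,0,0],0],[[0.06,0,0],0],[[0.06,0,0],0],[[0.06,0,0],0],[[0.06,0,0],0]]}}

```text
time_s: 12.05
position: [639.0, 125.1, 164.3]
ee_rot: [[-0.113, 0.994, 0.0], [0.994, 0.113, -0.0], [-0.0, 0.0, -1.0]]
contact_force: [-1.1, -1.8, -1.0]
width: 0.1
```

>>> {"name": "apply_moves", "arguments": {"increments": [[[0.06,0,0],0],[[0.06,0,0],0],[[0.06,0,0],0],[[0.06,0,0],0],[[0.06,0,0],0],[[0.06,0,0],0],[[0.06,0,0],0],[[0.06,0,0],0]]}}

```text
time_s: 12.85
position: [638.4, 129.8, 164.3]
ee_rot: [[-0.113, 0.994, -0.0], [0.994, 0.113, -0.0], [-0.0, -0.0, -1.0]]
contact_force: [-0.4, -0.8, 0.5]
width: -0.0
```

The catch is not engaged, since we are past 80 mm with no stop. Moving on.

>>> {"name": "apply_moves", "arguments": {"increments": [[[0.3,0,0],0],[[0.5,0,0],0],[[0.5,0,0],0],[[0.5,0,0],0],[[0.5,0,0],0],[[0.5,0,0],0],[[0.5,0,0],0],[[0.3,0,0],0]]}}

```text
time_s: 13.65
position: [634.3, 166.2, 164.3]
ee_rot: [[-0.113, 0.994, 0.0], [0.994, 0.113, 0.0], [0.0, 0.0, -1.0]]
contact_force: [0.3, -0.0, -0.6]
width: -0.2
```

```bash
python3 s.py
python3 - <<'E'
from h import *
im,d=optics.capture('wrist'); cv2.imwrite('pics/w5.png',im)
E
```

```text
t 13.65 W [634.28 166.19 164.29] D [ 45.41  63.06 163.69] a 96.50928459083424 tilt [ 0.  0. -1.] F_D [ 0.3  -0.05 -0.65] M [-0.27 -0.08 -0.04] w -0.16961470689320518 [ 10.2   18.1   80.09   0.01  81.8  -86.31]
```

View pics/w5.png

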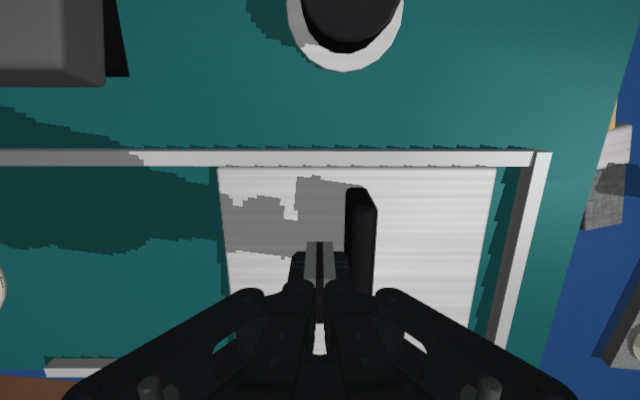

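The gap to the frame end (500–525 px) is about 20 mm. I'll slow down until I feel the end stop.

>>> {"name": "apply_moves", "arguments": {"increments": [[[0.15,0,0],0],[[0.15,0,0],0],[[0.15,0,0],0],[[0.15,0,0],0],[[0.15,0,0],0],[[0.15,0,0],0],[[0.1,0,0],0],[[0,0,0],0]]}}

```text
time_s: 14.5
position: [633.2, 175.7, 164.4]
ee_rot: [[-0.113, 0.994, 0.0], [0.994, 0.113, 0.0], [0.0, 0.0, -1.0]]
contact_force: [-0.1, -0.2, 0.2]
width: -0.3
```

>>> {"name": "apply_moves", "arguments": {"increments": [[[0.08,0,0],0],[[0.08,0,0],0],[[0.08,0,0],0],[[0.08,0,0],0],[[0.08,0,0],0],[[0.08,0,0],0],[[0,0,0],0],[[0,0,0],0]]}}

```text
time_s: 15.3
position: [632.7, 180.4, 164.3]
ee_rot: [[-0.113, 0.994, 0.0], [0.994, 0.113, 0.0], [0.0, 0.0, -1.0]]
contact_force: [-0.5, -1.3, 0.0]
width: -0.2
```

>>> {"name": "apply_moves", "arguments": {"increments": [[[0.05,0,0],0],[[0.05,0,0],0],[[0.05,0,0],0],[[0.05,0,0],0],[[0.05,0,0],0],[[0.05,0,0],0],[[0,0,0],0],[[0,0,0],0]]}}

```text
time_s: 16.1
position: [632.4, 183.2, 164.3]
ee_rot: [[-0.113, 0.994, 0.0], [0.994, 0.113, -0.0], [-0.0, 0.0, -1.0]]
contact_force: [0.0, -0.4, 0.5]
width: -0.1
```

>>> {"name": "apply_moves", "arguments": {"increments": [[[0.05,0,0],0],[[0.05,0,0],0],[[0.05,0,0],0],[[0.05,0,0],0],[[0.05,0,0],0],[[0.05,0,0],0],[[0,0,0],0],[[0,0,0],0]]}}

```text
time_s: 16.9
position: [632.3, 183.5, 164.3]
ee_rot: [[-0.111, 0.994, -0.0], [0.994, 0.111, -0.004], [-0.004, -0.001, -1.0]]
contact_force: [-0.8, -12.6, 2.6]
width: 0.1
```

>>> {"name": "apply_moves", "arguments": {"increments": [[[0.05,0,0],0],[[0.05,0,0],0],[[0.05,0,0],0],[[0.05,0,0],0],[[0.05,0,0],0],[[0,0,0],0],[[0,0,0],0],[[0,0,0],0]]}}

```text
time_s: 17.7
position: [632.3, 183.6, 164.4]
ee_rot: [[-0.11, 0.994, -0.0], [0.994, 0.11, -0.007], [-0.007, -0.001, -1.0]]
contact_force: [-0.5, -22.0, 3.4]
width: -0.1
```

```bash
python3 s.py
python3 - <<'E'
from h import *
im,d=optics.capture('wrist'); cv2.imwrite('pics/w6.png',im)
E
```

```text
t 17.7 W [632.28 183.62 164.36] D [ 45.4   80.6  163.76] a 96.31633031203862 tilt [-0.   -0.01 -1.  ] F_D [ -2.97 -21.79   3.42] M [-3.36  0.15  0.04] w -0.08600591996286747 [ 11.95  18.63  79.44  -0.39  82.02 -84.31]
```

View pics/w6.png

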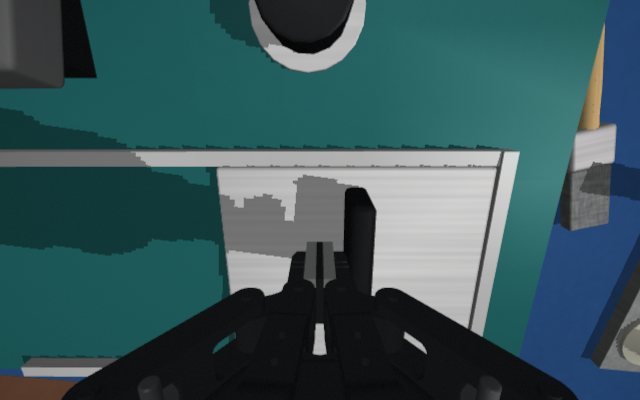

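The cover sits against the frame end with a steady 22 N on the finger and no further travel, so it is shut. Backing off, lifting, and going over the key.

>>> {"name": "apply_moves", "arguments": {"increments": [[[-0.5,0,0],0],[[-0.7,0,0],0],[[-0.8,0,0],0],[[0,0,-1.0],0],[[0,0,-1.5],0],[[0,0,-2.0],0],[[0,0,-1.5],0],[[0,0,0],0]]}}

```text
time_s: 18.55
position: [635.8, 169.6, 229.0]
ee_rot: [[-0.114, 0.994, 0.007], [0.994, 0.114, 0.001], [0.001, 0.007, -1.0]]
contact_force: [0.5, 1.3, 1.0]
width: -0.0
```

```bash
python3 s.py
```

```text
t 18.55 W [635.85 169.6  229.01] D [ 47.35  66.27 228.41] a 96.51752141729231 tilt [ 0.01  0.   -1.  ] F_D [0.69 1.27 0.96] M [ 0.   -0.   -0.03] w -0.0278798904994297 [ 10.47  16.11  75.68   0.01  87.82 -86.05]
```

>>> {"name": "apply_moves", "arguments": {"increments": [[[-1.6,-1.7,0],0],[[-2.2,-2.4,0],0],[[-2.4,-2.5,0],0],[[-2.4,-2.5,0],0],[[-2.3,-2.5,0],0],[[-2.1,-2.3,0],0],[[0,0,0],0],[[0,0,0],0]]}}

```text
time_s: 19.35
position: [510.4, 23.8, 224.3]
ee_rot: [[-0.112, 0.994, 0.0], [0.994, 0.112, 0.0], [0.0, 0.0, -1.0]]
contact_force: [1.0, 0.0, -0.2]
width: 0.1
```

```bash
python3 s.py
python3 - <<'E'
from h import *
im,d=optics.capture('wrist'); cv2.imwrite('pics/w7.png',im)
im,d=optics.capture('side'); cv2.imwrite('pics/s7.png',im[90:270,200:440].repeat(3,0).repeat(3,1))
print(spotter.pinpoint('wrist','key_spot'))
E
```

```text
t 19.35 W [510.4   23.75 224.26] D [-93.8  -64.44 223.66] a 96.42845834731041 tilt [ 0.  0. -1.] F_D [ 1.   -0.08 -0.23] M [-0.04  0.05 -0.02] w 0.10137493480378035 [ -3.1   -6.27  99.84   0.02  86.41 -99.53]
[{'pixel': [241.1, 316.1], 'p': 0.87}, {'pixel': [237.7, 364.3], 'p': 0.31}]
```

View pics/w7.png

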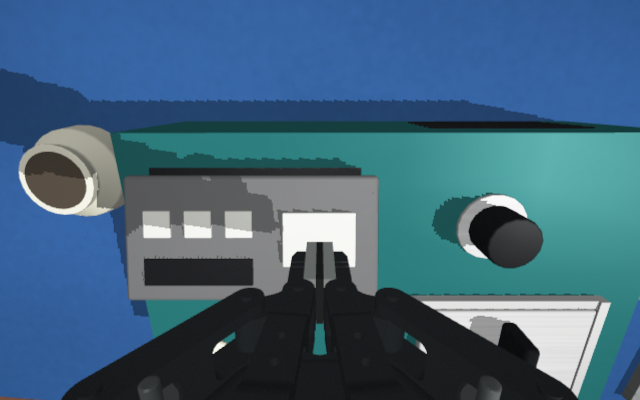

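View pics/s7.png

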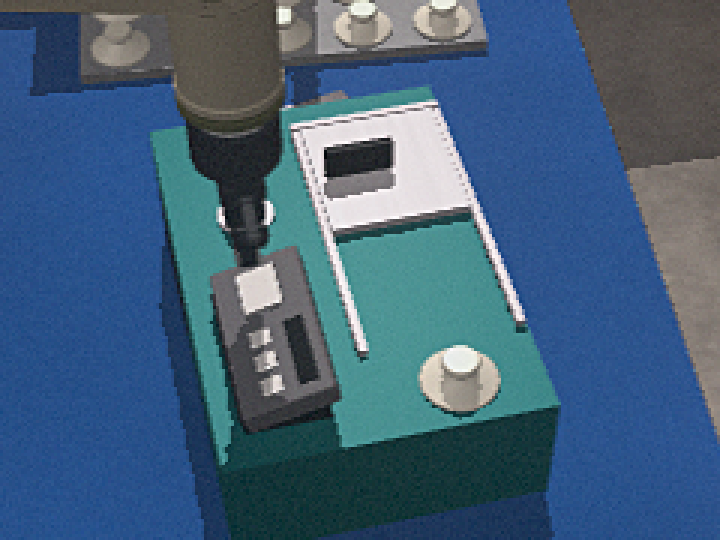

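The cover is shut in the side view. In the wrist view the fingertips (319,250) are centred on the large key (282–355 px). Lowering to about 5 mm above the estimated face.

>>> {"name": "apply_moves", "arguments": {"increments": [[[0,0,0.5],0],[[0,0,0.6],0],[[0,0,0.6],0],[[0,0,0.5],0],[[0,0,0.3],0],[[0,0,0.2],0],[[0,0,0.1],0],[[0,0,0],0]]}}

```text
time_s: 20.3
position: [510.6, 23.9, 196.3]
ee_rot: [[-0.113, 0.994, 0.0], [0.994, 0.113, -0.0], [-0.0, 0.0, -1.0]]
contact_force: [-0.8, -0.2, -0.8]
width: 0.3
```

```bash
python3 s.py
```

```text
t 20.3 W [510.57  23.9  196.29] D [-93.61 -64.31 195.69] a 96.48508206478697 tilt [ 0. -0. -1.] F_D [-0.81 -0.08 -0.85] M [ 0.01  0.01 -0.04] w 0.2970326097921056 [ -3.07  -5.31 101.88  -0.    83.43 -99.55]
```

Creeping along the key normal now. In tool axes that is y +0.26, z +0.97.

>>> {"name": "apply_moves", "arguments": {"increments": [[[0,0.01,0.04],0],[[0,0.01,0.04],0],[[0,0.01,0.04],0],[[0,0.01,0.04],0],[[0,0.01,0.04],0],[[0,0.01,0.04],0],[[0,0.01,0.04],0],[[0,0,0],0]]}}

```text
time_s: 21.1
position: [511.2, 24.0, 193.4]
ee_rot: [[-0.113, 0.994, -0.0], [0.994, 0.113, -0.0], [0.0, -0.0, -1.0]]
contact_force: [1.5, 0.1, 0.8]
width: -0.1
```

>>> {"name": "apply_moves", "arguments": {"increments": [[[0,0.005,0.02],0],[[0,0.005,0.02],0],[[0,0.005,0.02],0],[[0,0.005,0.02],0],[[0,0.005,0.02],0],[[0,0.005,0.02],0],[[0,0.005,0.02],0],[[0,0,0],0]]}}

```text
time_s: 21.9
position: [511.6, 24.1, 192.1]
ee_rot: [[-0.113, 0.994, -0.0], [0.994, 0.113, -0.0], [-0.0, -0.0, -1.0]]
contact_force: [0.0, 0.5, -0.5]
width: 0.3
```

>>> {"name": "apply_moves", "arguments": {"increments": [[[0,0.005,0.02],0],[[0,0.005,0.02],0],[[0,0.005,0.02],0],[[0,0.005,0.02],0],[[0,0.005,0.02],0],[[0,0.005,0.02],0],[[0,0.005,0.02],0],[[0,0,0],0]]}}

```text
time_s: 22.7
position: [511.9, 24.1, 190.7]
ee_rot: [[-0.113, 0.994, -0.0], [0.994, 0.113, -0.0], [-0.0, -0.0, -1.0]]
contact_force: [0.2, -1.2, 0.4]
width: -0.2
```

>>> {"name": "apply_moves", "arguments": {"increments": [[[0,0.005,0.02],0],[[0,0.005,0.02],0],[[0,0.005,0.02],0],[[0,0.005,0.02],0],[[0,0.005,0.02],0],[[0,0,0],0],[[0,0,0],0],[[0,0,0],0]]}}

```text
time_s: 23.5
position: [512.2, 24.1, 189.7]
ee_rot: [[-0.113, 0.994, 0.0], [0.994, 0.113, -0.0], [-0.0, 0.0, -1.0]]
contact_force: [-0.5, 0.2, 0.0]
width: 0.0
```

>>> {"name": "apply_moves", "arguments": {"increments": [[[0,0.005,0.02],0],[[0,0.005,0.02],0],[[0,0.005,0.02],0],[[0,0.005,0.02],0],[[0,0.005,0.02],0],[[0,0,0],0],[[0,0,0],0],[[0,0,0],0]]}}

```text
time_s: 24.3
position: [512.5, 24.2, 189.0]
ee_rot: [[-0.113, 0.994, 0.0], [0.994, 0.113, -0.0], [-0.0, 0.0, -1.0]]
contact_force: [-3.1, 0.0, 6.0]
width: 0.1
```

Contact, about 6.6 N along the normal. Adding 0.5 mm.

>>> {"name": "apply_moves", "arguments": {"increments": [[[0,0.003,0.01],0],[[0,0.003,0.01],0],[[0,0.003,0.01],0],[[0,0.003,0.01],0],[[0,0.003,0.01],0],[[0,0,0],0],[[0,0,0],0],[[0,0,0],0]]}}

```text
time_s: 25.1
position: [512.6, 24.2, 188.7]
ee_rot: [[-0.113, 0.994, 0.0], [0.994, 0.113, -0.0], [-0.0, 0.0, -1.0]]
contact_force: [-3.8, -0.9, 7.3]
width: -0.4
```

```bash
python3 s.py
```

```text
t 25.1 W [512.59  24.17 188.68] D [-91.57 -64.28 188.08] a 96.4917202097223 tilt [ 0. -0. -1.] F_D [-3.91 -0.45  7.31] M [-0.03  0.64 -0.04] w -0.404271769618371 [ -3.02  -4.71 102.12  -0.    82.58 -99.52]
```

>>> {"name": "apply_moves", "arguments": {"increments": [[[0,0,0.01],0],[[0,0,0.01],0],[[0,0,0.01],0],[[0,0,0],0],[[0,0,0],0],[[0,0,0],0],[[0,0,0],0],[[0,0,0],0]]}}

```text
time_s: 25.9
position: [512.7, 24.2, 188.6]
ee_rot: [[-0.113, 0.994, 0.0], [0.994, 0.113, -0.0], [-0.0, 0.0, -1.0]]
contact_force: [-5.2, -0.4, 7.8]
width: -0.1
```

```bash
python3 s.py
```

```text
t 25.9 W [512.66  24.17 188.58] D [-91.51 -64.28 187.98] a 96.49252718777576 tilt [ 0. -0. -1.] F_D [-5.17  0.22  7.78] M [0.01 0.69 0.  ] w -0.08037973903779921 [ -3.02  -4.7  102.13  -0.    82.55 -99.52]
```

>>> {"name": "apply_moves", "arguments": {"increments": [[[0,0,0.02],0],[[0,0,0.02],0],[[0,0,0.02],0],[[0,0,0.02],0],[[0,0,0],0],[[0,0,0],0],[[0,0,0],0],[[0,0,0],0]]}}

```text
time_s: 26.7
position: [512.8, 24.2, 188.2]
ee_rot: [[-0.113, 0.994, 0.001], [0.994, 0.113, -0.0], [-0.0, 0.001, -1.0]]
contact_force: [-5.3, 0.7, 9.7]
width: 0.5
```

```bash
python3 s.py
```

```text
t 26.7 W [512.79  24.2  188.19] D [-91.37 -64.27 187.59] a 96.4978312689628 tilt [ 0. -0. -1.] F_D [-5.23  1.32  9.7 ] M [0.03 0.86 0.02] w 0.516775440594186 [ -3.02  -4.69 102.16  -0.    82.49 -99.52]
```

>>> {"name": "apply_moves", "arguments": {"increments": [[[0,0,0.02],0],[[0,0,0.02],0],[[0,0,0],0],[[0,0,0],0],[[0,0,0],0],[[0,0,0],0],[[0,0,0],0],[[0,0,0],0]]}}

```text
time_s: 27.5
position: [512.9, 24.2, 188.0]
ee_rot: [[-0.113, 0.994, 0.001], [0.994, 0.113, -0.0], [-0.0, 0.001, -1.0]]
contact_force: [-5.9, -0.4, 11.3]
width: -0.1
```

```bash
python3 s.py
```

```text
t 27.5 W [512.85  24.2  188.04] D [-91.31 -64.28 187.44] a 96.49471904621475 tilt [ 0. -0. -1.] F_D [-5.86  0.27 11.34] M [0.03 0.95 0.04] w -0.11818999978847645 [ -3.02  -4.69 102.17   0.    82.46 -99.52]
```

About 12.5 N along the normal. I'll hold 0.8 s, then lift off.

>>> {"name": "apply_moves", "arguments": {"increments": [[[0,0,0],0],[[0,0,0],0],[[0,0,0],0],[[0,0,0],0],[[0,0,0],0],[[0,0,0],0],[[0,0,0],0],[[0,0,0],0]]}}

```text
time_s: 28.3
position: [512.8, 24.2, 188.0]
ee_rot: [[-0.113, 0.994, 0.001], [0.994, 0.113, -0.0], [-0.0, 0.001, -1.0]]
contact_force: [-6.1, 0.5, 10.9]
width: -0.0
```

>>> {"name": "apply_moves", "arguments": {"increments": [[[0,-0.05,-0.2],0],[[0,-0.1,-0.4],0],[[0,0,-1],0],[[0,0,-1.5],0],[[0,0,-1.5],0],[[0,0,-1],0],[[0,0,0],0],[[0,0,0],0]]}}

```text
time_s: 29.1
position: [511.3, 24.0, 243.0]
ee_rot: [[-0.113, 0.994, 0.001], [0.994, 0.113, -0.0], [-0.0, 0.001, -1.0]]
contact_force: [-0.2, 0.0, 0.1]
width: -0.1
```

```bash
python3 s.py
python3 - <<'E'
from h import *
im,d=optics.capture('wrist'); cv2.imwrite('pics/w8.png',im)
im,d=optics.capture('side'); cv2.imwrite('pics/s8.png',im)
E
```

```text
t 29.1 W [511.32  24.01 242.97] D [-92.86 -64.29 242.37] a 96.4943984358312 tilt [ 0. -0. -1.] F_D [-0.24  0.03  0.05] M [ 0.02 -0.01  0.02] w -0.14346179653784127 [ -3.05  -6.6   98.19  -0.    88.37 -99.55]
```

View pics/w8.png

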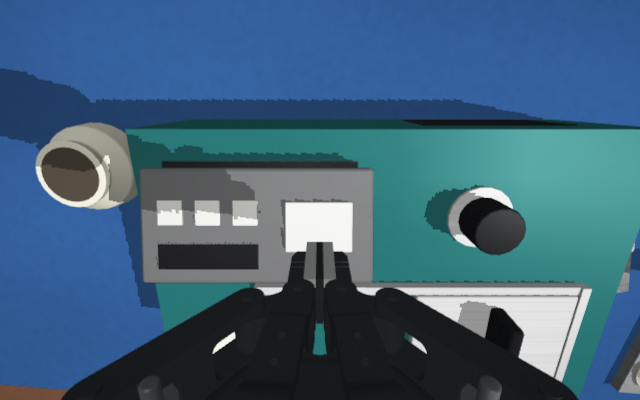

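View pics/s8.png

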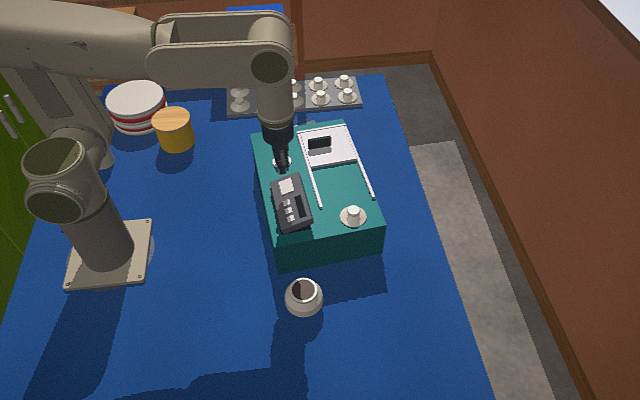

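The cover is still shut, with its edge against the frame in both views. The tool hangs 54 mm above the key and measures no force. The lid (353,215) and pot (303,297) have not moved. Handing in.

```bash
python3 -c "
from h import *
print(job.job_done())"; python3 s.py
```

```text
the job is handed in; nothing more can be done
None
the job is handed in; nothing more can be done
```

I shut the cover, pressed the start key with about 12 N and let go, then handed the job in at about 29 s of the 72 s allowed. No verdict was reported.

- **Cover:** I pushed the rib with closed fingers. It ran freely past the 80 mm catch point at under 2 N, so I left the knob alone. At the end it stopped dead, with the force settling at about 22 N and no further travel. The last side and wrist pictures still show it against the frame end.
- **Start key:** I pressed in small steps along the key's normal, starting only after the cover was shut. The force rose from 6.6 N to 12.5 N. It read about 12 N over two readings 0.8 s apart, and no reading came near 20 N. The readings carry about 1 N of noise.
- **After release:** The tool hung about 54 mm above the key with no measured force. The fingertips stayed on the large key, clear of the small keys.
- **Bystanders:** The spare lid and pot look unmoved in the last side picture. I did not check the brush again at the end, but the tool never went near it below about 230 mm above the table.

One disagreement came up: the networks' two views of the knob differed by about 20 mm. It did not matter, as the knob was not used.

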